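Click two spanners into the clip rack in size order

ROBOT

A 7-joint arm with a two-finger parallel gripper is mounted at the origin on a cart in front of the work surface, level with it; the furniture and walls round the work are solid. World frame = base frame: x ahead of the robot, y to its left, z up, the work surface at z = 0. Lengths are in m, angles in rad, forces in N, time in s.
With the tool pointing down it reaches from about 0.4 to 0.85 m from the base axis. Payload 10.4 kg.
Tool frame: the origin (TCP) lies on the mounting face of the last link; the fingertips stand 173 mm ahead of it and the grasp point (between the pads) lies 155 mm ahead of it (manip.tip_extent is the distance from the TCP to the fingertips, in m); z points along the fingers, y is the line along which they close (so a half turn about z gives the same grasp; the last joint's range is limited). The gripper opens to 85 mm and grips with 20 to 120 N. Pads are 22 mm wide; open, the fingers measure 114 mm over their backs; the gripper's body (76 mm by 85 mm) begins 54 mm behind the grasp point. The pads swing forward as they close: fully open they stand 13 mm farther back than shut.
Start: joints at [1.294, 0.332, -0.065, 1.46, 0.022, 1.35, -0.088], TCP at [0.157, -0.605, 0.405] pointing down, gripper open.
Joint ranges: [-2.6, 2.6], [-0.5, 2.12], [-1.47, 1.34], [0.16, 2.42], [-1.27, 4.41], [0.06, 2.06], [-2.6, 2.6]. Speed limits (rad/s): [2.22, 2.22, 2.79, 2.79, 3.14, 3.14, 3.14].

INTERFACE

Orientations are given as a unit quaternion [x, y, z, w].
In Python, from workcell import manip gives the robot as it stands.
- The arm moves only by the tool move_arm, never from a script. Its argument "plan" is one flat list of numbers, 7 for each row, row after row: the turn, a rotation vector about the tool's x, y, z in rad, then the shift along the tool's x, y, z in m, then the finger opening in m, from 0 to 0.0854. In form: [ax, ay, az, dx, dy, dz, gripper, ax, ay, az, dx, dy, dz, gripper, ...]. A call has 1 to 12 rows; each row is the pose to reach, as a shift and turn from the pose commanded when the call began, along the tool's axes at that moment; what a row does not reach only later rows make up. A row lasts 1/8 s, in which the tool goes at most 62.5 mm and 10.7 degrees, less where a joint would pass 70% of its speed; a pose out of reach is approached as far as the arm can. A call with a gripper value outside its range is refused whole. The fingers move at their own pace and stop on an object; "squeeze" is the grip in N (left out, the last holds). Time passes only in rows, so rows that repeat a pose let the fingers close. It gives the time, the measured TCP pose, the force, the opening and the grip force at its end, in the units of the state.
- manip.get_obs(): the state, without advancing time (a new reading comes with each control period).
- manip.camera(name): name is "side" or "top"; returns a dict with "color" (420x560x3 uint8, red, green, blue), "fx", "fy", "cx", "cy" (pixels), "cam_to_world" (4x4, takes a point from camera to world coordinates). Camera axes: x right, y down, z forward; pixel columns grow to the right and rows downward; lengths in m; the calibration is good to about 2 mm. A picture is of the moment at which its call begins. There is no depth.
- manip.hand_in(): hands the job in; it is judged then, once.
Trained networks look in a picture, given as the dict that the camera call returned (one of the last four; its "shot" number tells which), for a name from the list of things; names that differ only in an ending like _2 or _b are one class to them, and where a whole thing is asked for, a point or a joint stands for the part that bears it (a point fixed in the world has none). Each returns a list of dicts, best first, with "conf" (0 to 1); they miss things now and then, are a little off and sometimes report something else, mostly with a low value. They report only what shows in the picture. A call takes as long as a camera call. They do not tell look-alikes from the thing itself.
- manip.look_for(picture, label): "position" ([x, y, z] in m, in the coordinates of the camera as it stood for that picture, good to about 4 mm: the middle of the surface that is visible of it).
- manip.silhouettes(picture, label): "pixels" (420x560 bool, what is visible of it).
- manip.tip_of(picture, label): "position" ([x, y, z] in m, in the coordinates of the camera as it stood for that picture, good to about 4 mm: a listed point, or the origin of a listed thing).
The state is a dict: "clock": time; "joint_pos": joint angles; "joint_velocities": joint speeds; "tau": joint torques, N m; "position": TCP position; "ee_rot": TCP orientation; "ft_force": force on the tool from outside, world axes, zero at the start; "torque": the same for the moment, N m; "grip_width": opening from 0.0 (shut) to 1.0 (fully open); "grasp_force": force on a finger pad.
Only numpy, scipy, OpenCV 4.12 (cv2) and the standard library are available. Lean on these libraries where they do the work, as an engineer would, in place of code of your own. Each camera call takes 0.05 s, during which the arm holds its last target. There are 200 camera calls.

TASK

Two spanners lie loose on the bench beside the low clip rack, whose outer places already hold the largest and the smallest spanner of the set. Press both loose spanners down into the two empty middle places so that the four run in order of size across the rack, each clicked fully home under both of its spring clips with its open jaw pointing the same way as the jaws of the clipped ones. Do not disturb the other things on the bench.

Things in the scene. Friction and masses are not known exactly. Their poses are not given: they have to be found in the camera images.
- rack: Aluminium clip rack fixed to the bench: base plate 235 x 90 x 6 mm, two rails along its own x at y = -32 and +32 mm, 14 mm wide, 20 mm high. Four places at x = -97.5, -32.5, 32.5, 97.5 mm, each with a spring clip on each rail; a spanner lies along the rack's y, its shank in both clips. Origin: centre of the underside, on the bench; z up.
- free_place_a (a point): Centre of one empty place (rack x = -32.5 mm), midway between its two clips, at seat height (30 mm over the bench). Axes as the rack's: a spanner lies along y. Fingers can hold the shank here: 50 mm is free along y between the clips, and the base plate is 24 mm below the shank.
- free_place_b (a point): Centre of the other empty place (rack x = +32.5 mm), otherwise as free_place_a. Between the middle lines of neighbouring places are 65 mm.
- clip (a point): Black seat of one clip of place a, 30 mm over the bench; all clips are alike. A clip is two upright spring-steel leaves 12 mm wide; the flared mouth is 18 mm wide 49 mm over the bench, narrowing to 4 mm at 38.5 mm; below is a pocket 12 mm wide. Pressing a shank past both lips takes some 2 to 16 N straight down, more for the wider shank; the leaves then spring back over it.
- spanner_17: The largest spanner, 225 mm long, plain steel, already clipped in one of the two outermost places (which one varies) and fixed there. Origin at its middle, underside of its heads; its y is its length, the open jaw at -y (the same way as the rack's -y), the ring at +y.
- spanner_8: The smallest spanner, 128 mm long, plain steel, already clipped in the outermost place at the other end and fixed there. Frame as spanner_17.
- spanner_13: Loose steel combination spanner, the longer of the two: 188 mm long, lying flat. Origin at mid-length on its underside (the heads touch the bench); its y is its length, open jaw (24 mm wide) at -y, ring (20 mm wide) at +y. Shank from y = -71 to +74 mm, 10 mm wide, 2 to 7 mm above the origin; fully home in the clips the origin is 28 mm above the bench. 0.06 to 0.11 kg.
- spanner_10: Loose steel combination spanner, the shorter of the two: 155 mm long, lying flat. Frame as spanner_13; open jaw 18 mm wide at -y, ring 16 mm wide at +y, shank from y = -59 to +61 mm, 8 mm wide, 2 to 7 mm above the origin; in a clip the origin is 28 mm above the bench. 0.035 to 0.07 kg.
- jaw_13 (a point): Middle of the open jaw of spanner_13, 83 mm from its origin along its -y.
- jaw_10 (a point): Middle of the open jaw of spanner_10, 68 mm from its origin along its -y.
- hex_key: Bystander: L-shaped hex key, 33 x 93 x 6 mm, lying to the right of the spanners. Origin: centre of its underside.
- nut_m16: Bystander: hexagon nut, 31 x 35 x 14 mm, lying between the two loose spanners. Origin: centre of its underside.
- bolt_m12: Bystander: bolt, 20 x 77 x 23 mm, at the near right. Origin: centre of its underside.
- tape_measure: Bystander: yellow tape measure, 36 x 84 x 62 mm, at the far right. Origin: centre of its underside.
- marker: Bystander: marker pen, 16 x 132 x 16 mm, at the near edge. Origin: centre of its underside.
There are look-alikes about, which are no part of the job. What is shaped like the spanner_10 but turquoise is not meant.

How it is judged:
By the outcome, as a careful person would: the job done as asked, in the order asked, and still so for the second after the job is handed in, with the robot touching nothing.
It also fails if it takes over 48 s, if anything falls off the work surface, if the arm or the gripper's body presses on something with over 40 N, if the wrist force passes 120 N, or if a joint passes its speed limit or range.

## Working session

There is one attempt and no reset: what is moved stays moved. The work goes in short steps, Python scripts to look and compute and a tool call to move; the robot and the scene stay as the last step left them, time stands still between calls to the robot, and variables do not carry over. Pictures are saved under pics/ and viewed, at most 10 in all, crops included, and the job is handed in when it is done.

Besides the shell and the picture viewer there is one more tool, called after "Call:" by a JSON object that holds its "api" and its "payload", one argument or row to a line. move_arm: Moves the arm, as the interface text tells. Its arguments: {"type":"object","properties":{"plan":{"type":"array","items":{"type":"number"}},"squeeze":{"type":"number"}},"required":["plan"]}

```bash
mkdir -p pics; ls
cat > h.py <<'E'
import numpy as np, cv2
from workcell import manip
from scipy.spatial.transform import Rotation as R
def w(p,pos):
    T=np.array(p["cam_to_world"]); return T[:3,:3]@np.array(pos)+T[:3,3]
def ray(p,u,v,z):
    T=np.array(p["cam_to_world"]); d=T[:3,:3]@np.array([(u-p["cx"])/p["fx"],(v-p["cy"])/p["fy"],1]); o=T[:3,3]
    return o+d*(z-o[2])/d[2]
def proj(p,X):
    T=np.array(p["cam_to_world"]); c=T[:3,:3].T@(np.array(X)-T[:3,3]); return p["fx"]*c[0]/c[2]+p["cx"],p["fy"]*c[1]/c[2]+p["cy"]
def save(p,n): cv2.imwrite(f"pics/{n}.png",cv2.cvtColor(p["color"],cv2.COLOR_RGB2BGR))
E
python3 - <<'E'
from h import *
np.set_printoptions(precision=4,suppress=True)
o=manip.get_obs(); print(o)
for n in ("top","side"):
    p=manip.camera(n); save(p,n+"0"); print(n,p["fx"],np.array(p["cam_to_world"]))
    for l in ("spanner_13","spanner_10","jaw_13","jaw_10","rack","free_place_a","free_place_b","spanner_17","spanner_8","nut_m16"):
        for d in manip.tip_of(p,l)[:3]: print(l,round(d["conf"],2),w(p,d["position"]))
E
```

```text
pics
{'clock': 0.0, 'joint_pos': array([ 1.2944,  0.3329, -0.0648,  1.461 ,  0.0216,  1.3499, -0.0885]), 'joint_velocities': array([-0.0005,  0.0009, -0.001 , -0.0005, -0.0003, -0.0001, -0.0011]), 'tau': array([  0.    , -62.5442,   0.0493, -39.1606,   0.0163,   0.0098,
         0.0001]), 'position': array([ 0.1569, -0.6048,  0.4039]), 'ee_rot': array([ 0.992 ,  0.1266, -0.0001, -0.0007]), 'ft_force': array([ 0.4615, -0.3105, -0.6843]), 'torque': array([ 0.0311, -0.0233,  0.0241]), 'grasp_force': 0.0, 'grip_width': 0.999085581382431}
top 513.3959591710801 [[-0.0254 -0.9866  0.1613  0.3239]
 [-0.9997  0.0258  0.      0.0175]
 [-0.0042 -0.1613 -0.9869  1.1626]
 [ 0.      0.      0.      1.    ]]
spanner_13 0.84 [0.409  0.2702 0.028 ]
spanner_13 0.7 [ 0.4558 -0.0839  0.0009]
spanner_13 0.6 [0.5993 0.2855 0.0275]
spanner_10 0.84 [0.409  0.2702 0.028 ]
spanner_10 0.7 [ 0.4558 -0.0839  0.0009]
spanner_10 0.6 [0.5993 0.2855 0.0275]
jaw_13 0.66 [0.486  0.0521 0.0049]
jaw_13 0.62 [ 0.458  -0.1687  0.0046]
jaw_10 0.66 [0.486  0.0521 0.0049]
jaw_10 0.62 [ 0.458  -0.1687  0.0046]
rack 0.83 [ 0.5
[... 942 characters left out ...]
13 0.6 [0.4854 0.0523 0.0071]
jaw_10 0.73 [ 0.4529 -0.1714  0.005 ]
jaw_10 0.66 [ 0.6336 -0.2017  0.0078]
jaw_10 0.6 [0.4854 0.0523 0.0071]
rack 0.85 [0.5019 0.2833 0.0019]
free_place_a 0.82 [0.5354 0.2825 0.0302]
free_place_a 0.71 [0.4683 0.2794 0.0306]
free_place_a 0.46 [ 0.6633 -0.2742  0.0036]
free_place_b 0.82 [0.5354 0.2825 0.0302]
free_place_b 0.71 [0.4683 0.2794 0.0306]
free_place_b 0.46 [ 0.6633 -0.2742  0.0036]
spanner_17 0.81 [0.408  0.2759 0.029 ]
spanner_17 0.72 [ 0.4574 -0.0879  0.0031]
spanner_17 0.54 [0.6019 0.2795 0.0289]
spanner_8 0.81 [0.408  0.2759 0.029 ]
spanner_8 0.72 [ 0.4574 -0.0879  0.0031]
spanner_8 0.54 [0.6019 0.2795 0.0289]
nut_m16 0.65 [ 0.5277 -0.0819  0.0023]
```

View pics/top0.png

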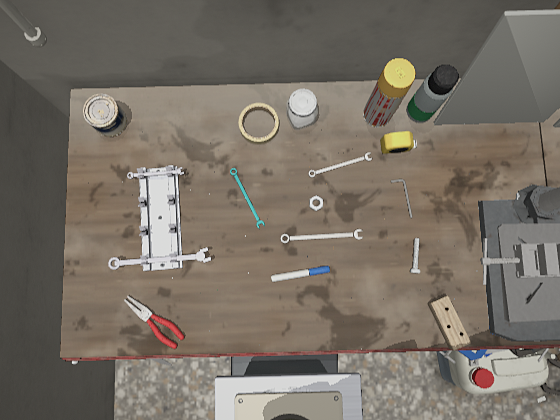

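View pics/side0.png

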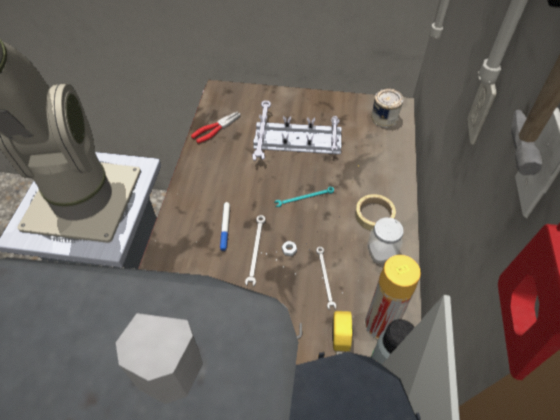

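The top view shows the rack at about (160,217), with the 17 in its near place (row 258), the 8 in its far place (row 173) and the jaws to the right. The 13 lies with its ring at (285,238) and jaw at (358,235). The 10 has its ring at (312,173) and jaw at (368,156). The turquoise look-alike is at (246,197). So the 13 goes in the place next to the near 17, and the 10 next to the far 8.

Run:
```python
from h import *
np.set_printoptions(precision=4,suppress=True)
print(manip.tip_extent)
for n in ("top","side"):
    p=manip.camera(n)
    for l in ("spanner_13",):
        for d in manip.silhouettes(p,l):
            m=d["pixels"]; v,u=np.nonzero(m)
            c0=ray(p,u.mean(),v.mean(),.005)
            z=.0045 if c0[1]<.15 else .0325
            P=np.array([ray(p,a,b,z)[:2] for a,b in zip(u,v)])
            (cx,cy),(a,b),_=cv2.minAreaRect(P.astype(np.float32)*1000)
            # axis: fit line through shank (middle 60%)
            c=P.mean(0); _,_,V=np.linalg.svd(P-c,full_matrices=False); ax=V[0]*np.sign(V[0][1])
            for _ in range(3):
                s=(P-c)@ax; mid=(s.max()+s.min())/2; L=s.max()-s.min()
                Q=P[abs(s-mid)<.33*L]; cc=Q.mean(0); _,_,V=np.linalg.svd(Q-cc,full_matrices=False); ax=V[0]*np.sign(V[0][1]); 
                c=cc
            s=(P-c)@ax
            ctr=c+ax*(s.max()+s.min())/2
            print(n,round(d["conf"],2),len(u),"col",p["color"][m].mean(0),"ctr",ctr,"L",s.max()-s.min(),"ang from +y (deg, +=ccw)",np.degrees(np.arctan2(-ax[0],ax[1])))
    for l in ("clip","jaw_13","free_place_a"):
        for d in manip.tip_of(p,l): print(l,round(d["conf"],2),w(p,d["position"]))
```

```text
0.1734
top 0.83 594 col [199.3754 197.3232 199.5859] ctr [0.4069 0.273 ] L 0.2262116511812985 ang from +y (deg, +=ccw) 3.117847151738452
top 0.76 169 col [195.4556 193.3254 188.6746] ctr [ 0.6163 -0.1349] L 0.13221911319503693 ang from +y (deg, +=ccw) 15.220306959305754
top 0.76 221 col [ 87.5837 172.7014 169.0181] ctr [0.5462 0.0815] L 0.15055129752961321 ang from +y (deg, +=ccw) -64.91598584549423
top 0.73 189 col [187.6455 185.9365 189.1746] ctr [0.6015 0.2874] L 0.12206525915401245 ang from +y (deg, +=ccw) 2.2556322443189676
top 0.61 349 col [200.0716 197.8883 193.0917] ctr [ 0.4519 -0.0857] L 0.18034063576909987 ang from +y (deg, +=ccw) 1.5561706068003651
top 0.48 454 col [149.815  161.5683 176.2775] ctr [ 0.3693 -0.037 ] L 0.13011847183884626 ang from +y (deg, +=ccw) 7.819495364550412
clip 0.78 [0.47   0.3128 0.0262]
jaw_13 0.79 [ 0.6368 -0.2034  0.0017]
jaw_13 0.66 [0.4807 0.0527 0.0034]
jaw_13 0.62 [ 0.4567 -0.1699  0.0029]
free_place_a 0.85 [0.538  0.2811 0.0243]
free_place_a 0.63 [0.4733 0.2806 0.0319]
side 0.79 266 col [200.7857 197.7143 205.203 ] ctr [0.4046 0.2771] L 0.2
[... 155 characters left out ...]
rom +y (deg, +=ccw) 2.110511305245278
side 0.57 97 col [191.0515 188.9691 197.0309] ctr [0.6    0.2888] L 0.12645349465121902 ang from +y (deg, +=ccw) 3.921764588295414
side 0.56 168 col [ 77.0714 162.869  159.119 ] ctr [0.5454 0.0831] L 0.15140642056973935 ang from +y (deg, +=ccw) -64.08848517892297
side 0.51 256 col [204.4531 200.2148 194.5781] ctr [ 0.6144 -0.1341] L 0.150127639221669 ang from +y (deg, +=ccw) 16.07558786555682
clip 0.87 [0.4719 0.3083 0.0315]
jaw_13 0.73 [0.4843 0.055  0.0062]
jaw_13 0.65 [ 0.6308 -0.1978  0.0059]
jaw_13 0.55 [ 0.4535 -0.1672  0.008 ]
free_place_a 0.96 [0.4656 0.2768 0.0259]
free_place_a 0.57 [0.5383 0.2813 0.0271]
free_place_a 0.42 [0.5996 0.2844 0.0294]
```

```bash
cat >> h.py <<'E'
def go(x,y,z,head_deg):
    "row numbers from the present measured pose to TCP (x,y,z), pointing down, tool y at heading head_deg"
    o=manip.get_obs(); R0=R.from_quat(o["ee_rot"]); h=np.radians(head_deg)
    ty=np.array([np.cos(h),np.sin(h),0]); tz=np.array([0,0,-1.]); tx=np.cross(ty,tz)
    R1=R.from_matrix(np.stack([tx,ty,tz],1))
    print("turn",(R0.inv()*R1).as_rotvec().round(3),"shift",R0.inv().apply(np.array([x,y,z])-o["position"]).round(4))
E
python3 -c "
from h import *
go(.452,-.0855,.26,1.8)"
```

```text
turn [ 0.    -0.    -1.348] shift [ 0.416  -0.4287  0.1447]
```

Call:
{"api": "move_arm", "payload": {
  "plan": [0,0,-1.348,0.416,-0.4287,0.1447,0.045,0,0,-1.348,0.416,-0.4287,0.1447,0.045,0,0,-1.348,0.416,-0.4287,0.1447,0.045,0,0,-1.348,0.416,-0.4287,0.1447,0.045,0,0,-1.348,0.416,-0.4287,0.1447,0.045,0,0,-1.348,0.416,-0.4287,0.1447,0.045,0,0,-1.348,0.416,-0.4287,0.1447,0.045,0,0,-1.348,0.416,-0.4287,0.1447,0.045,0,0,-1.348,0.416,-0.4287,0.1447,0.045,0,0,-1.348,0.416,-0.4287,0.1447,0.045,0,0,-1.348,0.416,-0.4287,0.1447,0.045,0,0,-1.348,0.416,-0.4287,0.1447,0.045],
  "squeeze": 60
}}

```text
clock: 3.1
position: [0.4519, -0.0859, 0.26]
ee_rot: [0.696, 0.718, -0.0, 0.0]
ft_force: [-0.1, 0.1, 0.4]
grip_width: 0.528
grasp_force: 0.0
```

```bash
python3 -c "
from h import *
go(.4515,-.0855,.1755,1.8)"
```

```text
turn [-0.  0. -0.] shift [ 0.0005 -0.0004  0.0845]
```

Call:
{"api": "move_arm", "payload": {
  "plan": [0,0,0,0,0,0.05,0.045,0,0,0,0,0,0.083,0.045,0,0,0,0,0,0.0845,0.045,0,0,0,0,0,0.0845,0,0,0,0,0,0,0.0845,0,0,0,0,0,0,0.0845,0,0,0,0,0,0,0.0845,0,0,0,0,0,0,0.0845,0,0,0,0,0,0,0.06,0],
  "squeeze": 100
}}

```text
clock: 4.22
position: [0.4516, -0.0857, 0.2002]
ee_rot: [0.696, 0.718, -0.0, -0.001]
ft_force: [0.6, 0.2, 0.0]
grip_width: 0.041
grasp_force: 98.6
```

```bash
python3 -c "
from h import *
p=manip.camera('side'); c=p['color'][170:330,170:400]; cv2.imwrite('pics/g13.png',cv2.resize(c,None,fx=3,fy=3)[:,:,::-1])
print(manip.get_obs()['clock']); go(.471,.2795,.26,3.4)"
```

```text
4.275
turn [ 0.003  0.001 -0.028] shift [ 0.3643  0.0296 -0.0567]
```

View pics/g13.png

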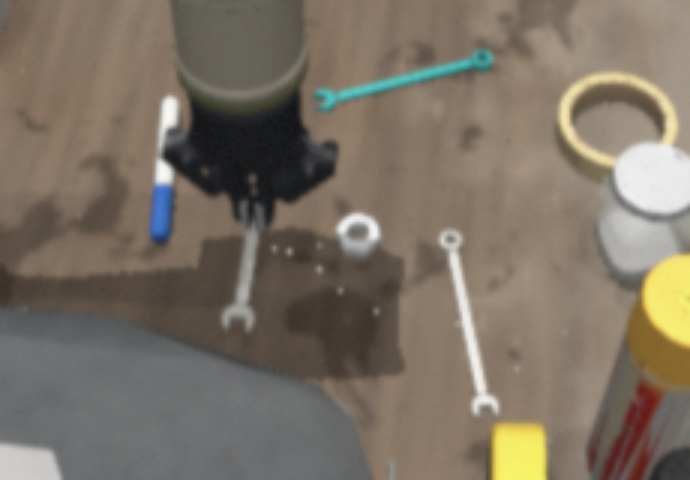

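The 13 is held and flat, with its jaw at crop (238,315). The nut and marker are untouched. The opening reads less than the shank width, so I'll check how it sits in the grip at the rack before pressing.

Call:
{"api": "move_arm", "payload": {
  "plan": [0,0,0,0,0,-0.057,0,0,0,-0.028,0.08,0.008,-0.057,0,0,0,-0.028,0.3643,0.0296,-0.0567,0,0,0,-0.028,0.3643,0.0296,-0.0567,0,0,0,-0.028,0.3643,0.0296,-0.0567,0,0,0,-0.028,0.3643,0.0296,-0.0567,0,0,0,-0.028,0.3643,0.0296,-0.0567,0,0,0,-0.028,0.3643,0.0296,-0.0567,0,0,0,-0.028,0.3643,0.0296,-0.0567,0]
}}

```text
clock: 5.4
position: [0.4704, 0.2791, 0.2569]
ee_rot: [0.686, 0.728, -0.0, 0.0]
ft_force: [-1.0, -0.3, -0.8]
grip_width: 0.04
grasp_force: 98.8
```

```bash
cat > look.py <<'E'
from h import *
import sys
np.set_printoptions(precision=4,suppress=True)
tag=sys.argv[1]; im=[]
for n in ("top","side"):
    p=manip.camera(n); im.append(p)
    for d in manip.tip_of(p,"jaw_13"): print(n,"jaw",round(d["conf"],2),w(p,d["position"]))
a=cv2.resize(im[0]["color"][130:300,90:260],(400,400)); b=cv2.resize(im[1]["color"][60:230,220:390],(400,400))
cv2.imwrite(f"pics/{tag}.png",np.hstack([a,b])[:,:,::-1])
o=manip.get_obs(); print(o["clock"],o["position"],o["ee_rot"],o["grip_width"],o["ft_force"])
E
python3 look.py r13
```

```text
top jaw 0.68 [ 0.6352 -0.2019  0.0035]
top jaw 0.63 [0.4832 0.0514 0.0022]
top jaw 0.41 [0.4752 0.1951 0.0831]
side jaw 0.76 [0.4847 0.0557 0.0068]
side jaw 0.49 [ 0.6346 -0.1991  0.0085]
side jaw 0.48 [0.4747 0.199  0.0839]
5.6 [0.4708 0.2781 0.2568] [ 0.6867  0.7269 -0.0001  0.0005] 0.040629389418062864 [-0.6199  0.4191 -0.2505]
```

View pics/r13.png

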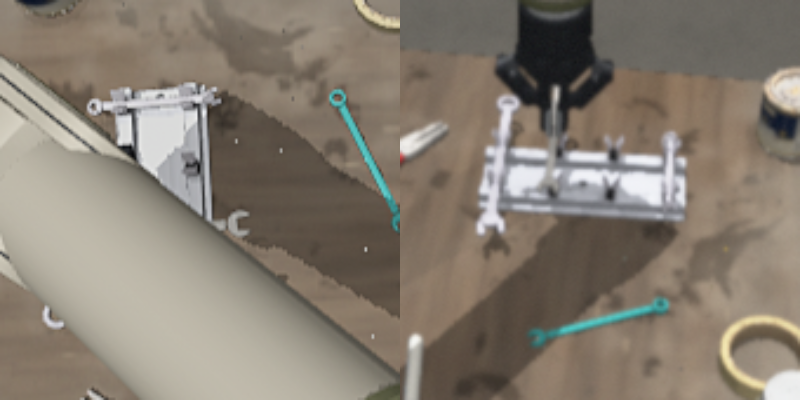

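In the left crop the held 13's jaw shows at (238,222). In the right crop the 13 hangs over the second place at about (553,150), level, with its jaw toward -y, and the measured jaw agrees. Pressing down now.

```bash
python3 -c "
from h import *
go(.471,.2795,.201,3.5)"
```

```text
turn [ 0.001  0.001 -0.004] shift [0.0014 0.0003 0.0558]
```

Call:
{"api": "move_arm", "payload": {
  "plan": [0,0,-0.004,0.0014,0.0003,0.02,0,0,0,-0.004,0.0014,0.0003,0.03,0,0,0,-0.004,0.0014,0.0003,0.036,0,0,0,-0.004,0.0014,0.0003,0.04,0,0,0,-0.004,0.0014,0.0003,0.044,0],
  "squeeze": 120
}}

```text
clock: 6.22
position: [0.4715, 0.2813, 0.2137]
ee_rot: [0.685, 0.729, 0.001, 0.001]
ft_force: [3.5, -0.3, 1.4]
grip_width: 0.031
grasp_force: 113.5
```

Call:
{"api": "move_arm", "payload": {
  "plan": [0,0,0,0,0.0005,0.004,0,0,0,0,0,0.0005,0.008,0,0,0,0,0,0.0005,0.011,0,0,0,0,0,0.0005,0.013,0,0,0,0,0,0.0005,0.013,0]
}}

```text
clock: 6.85
position: [0.471, 0.2818, 0.2051]
ee_rot: [0.684, 0.729, -0.001, 0.002]
ft_force: [-22.8, -19.7, 74.1]
grip_width: 0.031
grasp_force: 129.8
```

```bash
python3 look.py p13 | tail -3
```

```text
side jaw 0.68 [0.473  0.2018 0.0337]
side jaw 0.6 [ 0.6316 -0.1967  0.0073]
7.05 [0.471  0.2818 0.2051] [ 0.6845  0.729  -0.0004  0.0021] 0.032952130246952024 [-22.7504 -18.5241  74.4466]
```

Call:
{"api": "move_arm", "payload": {
  "plan": [0,0,0,0,0,-0.002,0,0,0,0,0,0,-0.0035,0,0,0,0,0,0,-0.0035,0.028,0,0,0,0,0,-0.0035,0.028,0,0,0,0,0,-0.0035,0.028,0,0,0,0,0,-0.005,0.028,0,0,0,0,0,-0.04,0.028,0,0,0,0,0,-0.08,0.028]
}}

```text
clock: 8.05
position: [0.4707, 0.2808, 0.28]
ee_rot: [0.684, 0.729, -0.001, -0.0]
ft_force: [0.8, 0.3, 0.3]
grip_width: 0.324
grasp_force: 0.0
```

```bash
python3 look.py q13 | tail -3; python3 -c "
from h import *
go(.6155,-.1345,.28,15.6)"
```

```text
side jaw 0.53 [ 0.6318 -0.2015  0.0082]
side jaw 0.44 [0.4749 0.1956 0.0329]
8.25 [0.4711 0.2809 0.28  ] [0.6845 0.729  0.0004 0.0004] 0.32793156746412083 [-0.3423  0.3157 -1.108 ]
turn [ 0.001  0.    -0.209] shift [-4.237e-01  1.180e-01  1.000e-04]
```

View pics/q13.png

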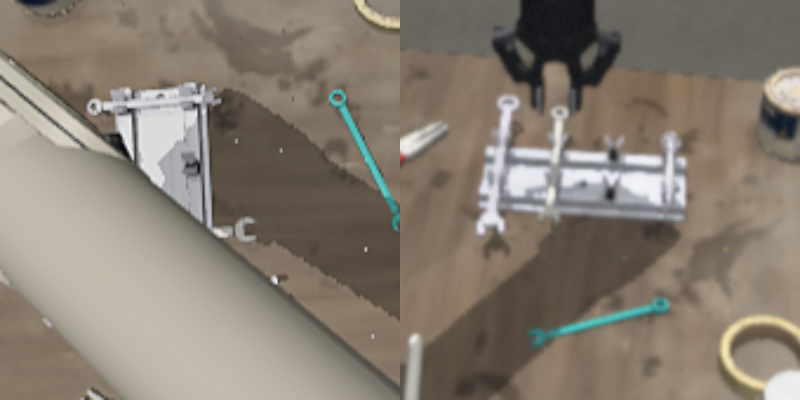

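In the right crop the 13 lies in the second place beside the 17, under both clips, with its ring at (560,112) and its jaw at the near side. Next is the 10.

Call:
{"api": "move_arm", "payload": {
  "plan": [0,0,0,0,0,0,0.04,0,0,-0.209,-0.4237,0.118,0,0.045,0,0,-0.209,-0.4237,0.118,0,0.045,0,0,-0.209,-0.4237,0.118,0,0.045,0,0,-0.209,-0.4237,0.118,0,0.045,0,0,-0.209,-0.4237,0.118,0,0.045,0,0,-0.209,-0.4237,0.118,0,0.045,0,0,-0.209,-0.4237,0.118,0,0.045,0,0,-0.209,-0.4237,0.118,0,0.045,0,0,-0.209,-0.4237,0.118,0,0.045,0,0,-0.209,-0.4237,0.118,0,0.045]
}}

```text
clock: 9.62
position: [0.6152, -0.1324, 0.2793]
ee_rot: [0.604, 0.797, 0.0, -0.001]
ft_force: [0.7, -0.3, 0.4]
grip_width: 0.531
grasp_force: 0.0
```

```bash
python3 -c "
from h import *
p=manip.camera('top')
c=p['color'][140:270,90:240]; cv2.imwrite('pics/clr.png',np.ascontiguousarray(cv2.resize(c,(690,598),interpolation=cv2.INTER_CUBIC)[:,:,::-1]))
go(.6155,-.1345,.1755,15.6)"
```

```text
turn [-0.    -0.001  0.002] shift [-0.0021 -0.0003  0.1041]
```

View pics/clr.png

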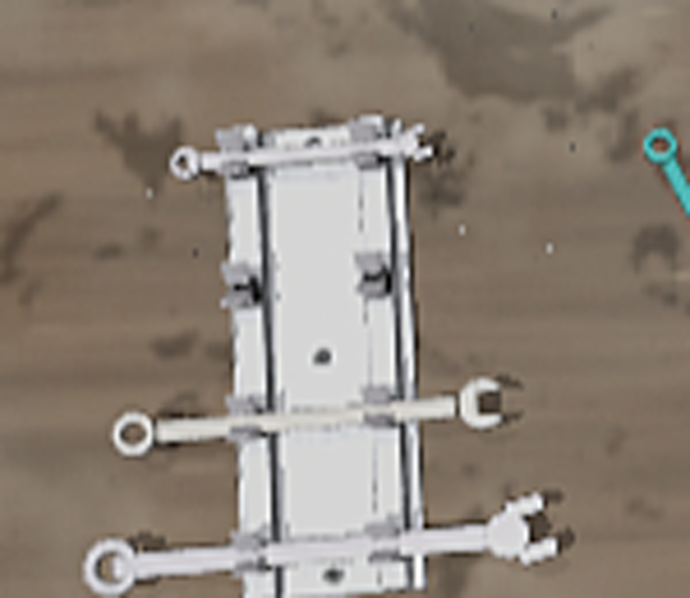

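The 13 is seated in both clips and parallel to the 17: ring at (132,433), jaw at (480,402). Only the place at row ~280 is still empty. Grasping the 10.

Call:
{"api": "move_arm", "payload": {
  "plan": [0,0,0,-0.001,0,0.06,0.045,0,0,0,-0.001,0,0.1,0.045,0,0,0,-0.001,0,0.1041,0.045,0,0,0,-0.001,0,0.1041,0.045,0,0,0,-0.001,0,0.1041,0,0,0,0,-0.001,0,0.1041,0,0,0,0,-0.001,0,0.1041,0,0,0,0,-0.001,0,0.1041,0,0,0,0,-0.001,0,0.1041,0,0,0,0,-0.001,0,0.08,0,0,0,0,-0.001,0,0.02,0,0,0,0,-0.001,0,0.02,0],
  "squeeze": 110
}}

```text
clock: 11.18
position: [0.6173, -0.1353, 0.2652]
ee_rot: [0.605, 0.796, 0.002, 0.004]
ft_force: [-0.5, -0.1, -0.7]
grip_width: 0.024
grasp_force: 94.1
```

```bash
python3 -c "
from h import *
o=manip.get_obs(); print(o['grip_width'])
p=manip.camera('side')
for d in manip.tip_of(p,'jaw_10'): print(round(d['conf'],2),w(p,d['position']))
go(.537,.283,.26,3.5)"
```

```text
0.023648504333799305
0.55 [ 0.63360211 -0.20046021  0.09620046]
0.5 [0.47757126 0.20014427 0.03555019]
0.48 [0.48391769 0.05408582 0.00384135]
turn [0.001 0.001 0.211] shift [ 0.4244  0.0365 -0.    ]
```

Call:
{"api": "move_arm", "payload": {
  "plan": [0,0,0.05,0.06,0,0,0,0,0,0.211,0.4244,0.0365,0,0,0,0,0.211,0.4244,0.0365,0,0,0,0,0.211,0.4244,0.0365,0,0,0,0,0.211,0.4244,0.0365,0,0,0,0,0.211,0.4244,0.0365,0,0,0,0,0.211,0.4244,0.0365,0,0,0,0.211,0.4244,0.0365,0,0,0,0,0.211,0.4244,0.0365,0,0,0,0,0.211,0.4244,0.0365,0,0,0,0,0.211,0.4244,0.0365,0,0]
}}

```text
invalid input
```

```bash
python3 look.py r10; python3 -c "
from h import *
go(.5365,.2835,.215,3.5)"
```

```text
top jaw 0.82 [0.4767 0.1983 0.0358]
top jaw 0.65 [0.4872 0.0508 0.0037]
side jaw 0.55 [ 0.6288 -0.2005  0.0873]
side jaw 0.47 [0.4831 0.0545 0.0036]
11.475 [ 0.6153 -0.1355  0.2584] [ 0.6047  0.7964 -0.0004 -0.0009] 0.02496692224755152 [ 0.9409  0.7093 -1.4203]
turn [-0.002 -0.001  0.211] shift [0.4247 0.0368 0.0437]
```

View pics/r10.png

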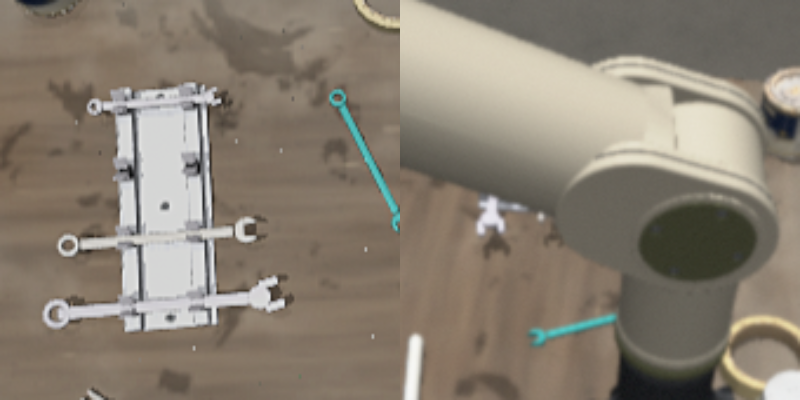

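That plan was refused because one row was a number short, so the arm hasn't moved. The picture shows the 13 still seated and the arm still over the 10's spot. Sending it again.

Call:
{"api": "move_arm", "payload": {
  "plan": [0,0,0.05,0.06,0,0,0,0,0,0.211,0.4247,0.0368,0,0,0,0,0.211,0.4247,0.0368,0,0,0,0,0.211,0.4247,0.0368,0,0,0,0,0.211,0.4247,0.0368,0,0,0,0,0.211,0.4247,0.0368,0,0,0,0,0.211,0.4247,0.0368,0,0,0,0,0.211,0.4247,0.0368,0,0,0,0,0.211,0.4247,0.0368,0,0,0,0,0.211,0.4247,0.0368,0,0,0,0,0.211,0.4247,0.0368,0,0]
}}

```text
clock: 12.85
position: [0.5376, 0.2823, 0.2595]
ee_rot: [0.686, 0.728, -0.0, 0.0]
ft_force: [-0.0, 1.0, -1.0]
grip_width: 0.023
grasp_force: 94.1
```

```bash
python3 look.py r10b; python3 -c "
from h import *
go(.5365,.2835,.215,3.5)"
```

```text
top jaw 0.7 [0.4819 0.0516 0.0062]
side jaw 0.68 [0.538  0.2151 0.0876]
side jaw 0.52 [0.4835 0.053  0.0066]
side jaw 0.45 [0.475  0.1972 0.0348]
13.05 [0.5372 0.2831 0.2597] [ 0.6855  0.7281 -0.      0.0001] 0.026268691477486172 [ 0.6383 -0.261  -0.4627]
turn [ 0.     0.    -0.001] shift [ 0.0005 -0.0007  0.0447]
```

View pics/r10b.png

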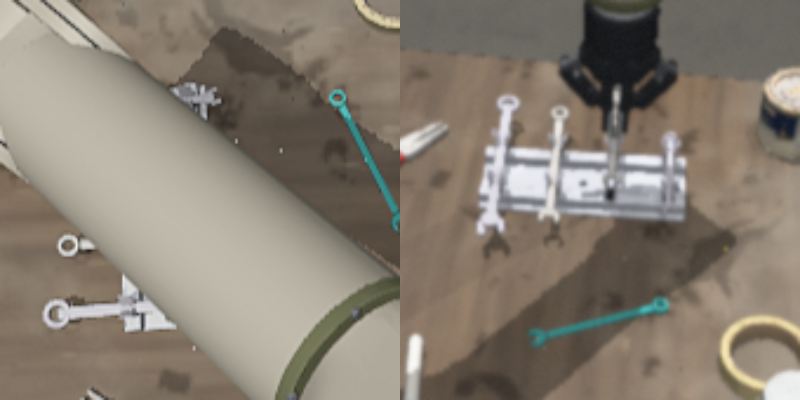

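The right crop shows the 10 hanging level over the last empty place at about (613,150), jaw toward the near side. The 13 and 17 are undisturbed. Pressing down.

Call:
{"api": "move_arm", "payload": {
  "plan": [0,0,0,0.0005,-0.0007,0.02,0,0,0,0,0.0005,-0.0007,0.032,0,0,0,0,0.0005,-0.0007,0.038,0,0,0,0,0.0005,-0.0007,0.042,0,0,0,0,0.0005,-0.0007,0.045,0],
  "squeeze": 120
}}

```text
clock: 13.68
position: [0.5368, 0.2842, 0.2151]
ee_rot: [0.685, 0.728, 0.001, 0.0]
ft_force: [1.8, -0.3, 4.7]
grip_width: 0.029
grasp_force: 95.0
```

Call:
{"api": "move_arm", "payload": {
  "plan": [0,0,0,0,0,0.004,0,0,0,0,0,0,0.008,0,0,0,0,0,0,0.0105,0,0,0,0,0,0,0.012,0,0,0,0,0,0,0.012,0]
}}

```text
clock: 14.3
position: [0.5363, 0.2843, 0.2055]
ee_rot: [0.685, 0.728, -0.0, 0.001]
ft_force: [-10.6, -8.2, 32.4]
grip_width: 0.025
grasp_force: 101.4
```

Call:
{"api": "move_arm", "payload": {
  "plan": [0,0,0,0,0,0.002,0,0,0,0,0,0,0.0025,0]
}}

```text
clock: 14.55
position: [0.5363, 0.2845, 0.2052]
ee_rot: [0.685, 0.728, -0.0, 0.002]
ft_force: [-19.9, -15.8, 58.6]
grip_width: 0.024
grasp_force: 106.4
```

Stiff stop, so it is bottomed. Easing off and releasing.

Call:
{"api": "move_arm", "payload": {
  "plan": [0,0,0,0,0,-0.002,0,0,0,0,0,0,-0.0035,0,0,0,0,0,0,-0.0035,0.028,0,0,0,0,0,-0.0035,0.028,0,0,0,0,0,-0.0035,0.028,0,0,0,0,0,-0.005,0.028,0,0,0,0,0,-0.04,0.028,0,0,0,0,0,-0.08,0.028,0,0,0,-0.15,0,-0.08,0.028,0,0,0,-0.3,0,-0.08,0.028,0,0,0,-0.3,0,-0.08,0.028,0,0,0,-0.3,0,-0.08,0.028]
}}

```text
clock: 16.05
position: [0.5514, 0.0324, 0.2804]
ee_rot: [0.685, 0.728, 0.0, 0.0]
ft_force: [0.7, -0.3, -0.2]
grip_width: 0.328
grasp_force: 0.0
```

```bash
python3 -c "
from h import *
t=manip.camera('top'); s=manip.camera('side')
a=cv2.resize(t['color'][140:270,90:240],(450,390),interpolation=cv2.INTER_CUBIC); b=cv2.resize(s['color'][80:180,240:360],(468,390),interpolation=cv2.INTER_CUBIC)
cv2.imwrite('pics/end.png',cv2.resize(np.hstack([a,b]),(800,340))[:,:,::-1])
for p in (t,s):
  for d in manip.tip_of(p,'jaw_10'): print(round(d['conf'],2),w(p,d['position']).round(4))
"
```

```text
0.79 [0.5395 0.2149 0.0313]
0.6 [0.4782 0.1981 0.0318]
0.51 [0.486  0.053  0.0024]
0.47 [0.5383 0.2787 0.0342]
0.7 [0.4841 0.0523 0.0082]
0.5 [ 0.5022  0.2836 -0.002 ]
```

View pics/end.png

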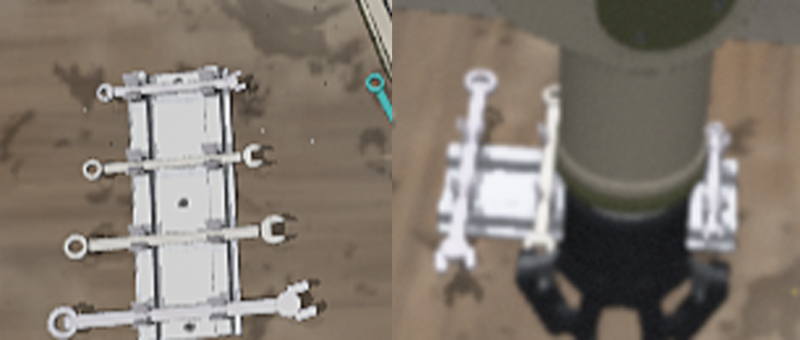

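The left crop shows all four in order of size with their jaws to the right. The 10 is in the second row (ring (92,170), jaw (252,155)) and the 13 in the third, both under both clips and level.

```bash
python3 -c "
from h import *
print(manip.hand_in())"
```

```text
the job is handed in; nothing more can be done
None
```

The job is handed in: the 13 and 10 spanners are pressed to a firm stop in the two middle places, so the rack runs 17, 13, 10, 8 with all jaws the same way, and the arm finished clear of the rack at about 16 s of the 48 s allowed.

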